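Return an audio guide through the flap of the return box

TASK

An audio guide handset has been left on the feed shelf of the return box. With your fingertips gently slide it along the shelf and through the yellow gravity flap, following it in until its whole length is past the end of the shelf and it drops flat onto the pad inside, then draw your fingers back out so that the flap swings fully shut. Do not lift or carry the handset, and leave everything else on the table where it stands.

Things in the scene. Friction and masses are not known exactly. Their poses are not given: they have to be found in the camera images.
- return_box: Dark steel return box, fixed. Origin on the table top directly below the closed flap; +x is the direction of insertion (along the shelf, through the flap, into the box), +y to the left of it, z up. Behind the flap the box is 128 mm wide and 129 mm high, with a clear flat lid, and ends at x = 248 mm; the shoulders beside the mouth are 178 mm across.
- shelf_front (a point): Middle of the front end of the aluminium feed shelf, on its top face, 45 mm above the table, at box x = -240 mm. The shelf is open above and at this end; guide cheeks 4 mm thick and 16 mm high stand along both sides, about 165 mm apart here and narrowing to 122 mm near the mouth.
- shelf_lip (a point): Middle of the inner end of the feed shelf, on its top face, at box x = 0, right under the flap. Here the shelf ends as a lip: a handset pushed with its whole length past it drops 33 mm to the pad.
- mouth_header (a point): Middle of the upper front edge of the header bar over the mouth, 125 mm above the table, at box x = -4 mm. The bar is 12 mm thick along x and its underside is 115 mm above the table, so the mouth below it is 70 mm high over the shelf, and 116 mm wide between the walls.
- pad_middle (a point): Middle of the blue pad inside the box, on its top face, 12 mm above the table, at box x = +122 mm. The pad reaches from the lip to the back wall at x = 244 mm.
- flap (a joint): Yellow steel gravity flap, 112 mm wide, 65 mm high, 120 g, hung from a level hinge along box y at box x = 0, 113 mm above the table. Rad: 0 hanging shut (lower edge 48 mm above the table, 3 mm over the shelf), growing as the lower edge swings inward (box +x) and up, to 1.45. Opens inward only, no spring; falls shut by its own weight when nothing holds it.
- flap_edge (a point): Middle of the lower edge of the flap.
- handset: The handset to return: grey plastic slab 150 x 58 x 25 mm (x, y, z), blue screen, white keys, upper nose edge bevelled 12 mm, about 170 g, loose, flat on the feed shelf, nose to the flap, askew. Origin at the centre of its underside (45 mm above the table on the shelf, 12 mm flat on the pad); x along its length to the nose, z up.
- spare_handset: Another handset of the same size, with a green screen, lying on the table to the left: leave alone. Origin at the centre of its underside.
- amber_bottle: Small brown glass bottle, 36 mm diameter, 85 mm high, beside the feed shelf on one side: leave alone. Origin at the centre of its base.
- coffee_cup: White cup, 62 mm diameter, 60 mm high, beside the feed shelf on the other side from the bottle: leave alone. Origin at the centre of its base.
- glass_jar: Glass jar, 84 mm diameter, 120 mm high: leave alone. Origin at the centre of its base.
- card_tin: Rectangular tin with a grey lid, 134 x 94 x 64 mm: leave alone. Origin at the centre of its base.
- opera_glasses: Black and brass opera glasses, about 80 x 90 x 39 mm: leave alone. Origin on the table below their middle.
- model_chair: Miniature wooden chair, 45 x 45 x 93 mm: leave alone. Origin on the table below its seat.
There are look-alikes about, which are no part of the job. Leave any orange look-alike of the handset alone.

How it is judged:
On the way, in this order (a step that is already met when the one before it is completed fails the run):
1. the handset is partly through the mouth and the flap is pushed open (value of joint flap above 0.4 rad and x of handset in the frame of return_box between -0.075 and 0.03 m), for 0.1 s.
2. the handset has dropped flat onto the pad inside the box (x of handset in the frame of return_box above 0.07 m and z of handset in the frame of return_box below 0.022 m), for 0.1 s.
At the end, for the whole second after the job is handed in: the handset lies flat and at rest on the pad inside the box (its underside's centre less than 10 mm above the pad, tilted less than 0.15 rad) and the flap hangs shut to within 0.06 rad (all of step 2 and x of handset in the frame of return_box below 0.19 m and y of handset in the frame of return_box between -0.05 and 0.05 m and angle between handset's own z axis and vertical below 0.15 rad and linear speed of handset below 0.02 m/s and value of joint flap below 0.06 rad); the robot touches nothing.
It fails at once if the handset is lifted off the shelf (underside's centre more than 25 mm above the shelf) or tipped by more than 0.6 rad (height (world z) of handset above 0.07 m or angle between handset's own z axis and vertical above 0.6 rad).
It fails at once if the handset is shot along the shelf (faster than 0.5 m/s before its middle has passed the flap) (linear speed of handset above 0.5 m/s and x of handset in the frame of return_box below 0 m).
It fails at once if something else on the table is moved by more than 20 mm or tipped over (distance of any of spare_handset, amber_bottle, coffee_cup, glass_jar, card_tin, opera_glasses, model_chair from where it was at the start of the episode above 0.02 m or angle between any of amber_bottle, coffee_cup, glass_jar, model_chair's own z axis and vertical above 0.5 rad).
It also fails if it takes over 38 s, if anything falls off the work surface, if the arm or the gripper's body presses on something with over 40 N, if the wrist force passes 120 N, or if a joint passes its speed limit or range.

ROBOT

A 6-joint arm with a two-finger parallel gripper is mounted at the origin on the work surface. World frame = base frame: x ahead of the robot, y to its left, z up, the work surface at z = 0. Lengths are in m, angles in rad, forces in N, time in s.
With the tool pointing down it reaches from about 0.325 to 0.775 m from the base axis. Payload 9.3 kg.
Tool frame: the origin (TCP) lies on the mounting face of the last link; the fingertips stand env.finger_overhang ahead of it and the grasp point (between the pads) lies 155 mm ahead of it (env.finger_overhang is the distance from the TCP to the fingertips, in m); x points along the fingers, y is the direction in which the jaws open and shut, and the axes are right-handed (so a half turn about x gives the same grasp; the last joint's range is limited). The gripper opens to 85 mm and grips with 20 to 120 N. Pads are 22 mm wide; open, the fingers measure 114 mm over their backs; the gripper's body (76 mm by 85 mm) begins 54 mm behind the grasp point. The pads swing forward as they close: fully open they stand 13 mm farther back than shut.
Start: joints at [-1.451, 0.259, 0.021, 1.334, 0, 1.418], TCP at [0.148, -0.53, 0.405] pointing down, gripper open.
Joint ranges: [-3.04, 3.04], [-0.91, 1.82], [-1.04, 1.36], [-1.92, 1.95], [-1.52, 1.45], [-3.14, 3.14]. Speed limits (rad/s): [2.22, 2.22, 2.79, 3.14, 3.14, 3.14].

INTERFACE

Orientations are given as a unit quaternion [x, y, z, w].
In Python, from station import telemetry, grab_frame, workorder, env gives the robot as it stands. The module is installed in compiled form; this text tells all that it offers.
- The arm moves only by the tool arm_command, never from a script. Its argument "targets" is a list of rows, each an object of numbers: "tx", "ty", "tz": the shift along the tool's x, y, z in mm; "wx", "wy", "wz": the turn, a rotation vector about the tool's x, y, z in degrees. In form: [{"tx": .., "ty": .., "tz": .., "wx": .., "wy": .., "wz": ..}, ...]. A call has 1 to 10 rows; each row is the pose to reach, as a shift and turn from the pose commanded when the call began, along the tool's axes at that moment; what a row does not reach only later rows make up. A row lasts 1/12 s, in which the tool goes at most 41.7 mm and 7.16 degrees, less where a joint would pass 70% of its speed; a pose out of reach is approached as far as the arm can. A call with a gripper value outside its range is refused whole. "fingers" is the opening, from -1 (shut) to 1 (fully open), set as the call begins (left out, the last holds). The fingers move at their own pace and stop on an object; "squeeze" is the grip in N (left out, the last holds). Time passes only in rows, so rows that repeat a pose let the fingers close. It gives the time, the measured TCP pose, the force and the opening at its end, in the units of the state.
- telemetry.state(): the state, without advancing time (a new reading comes with each control period).
- grab_frame(name): name is "scene" or "top"; returns a dict with "color" (400x640x3 uint8, blue, green, red), "fx", "fy", "cx", "cy" (pixels), "rvec" (rotation vector, rad) and "tvec" (3), from world to camera coordinates, as OpenCV has them. Camera axes: x right, y down, z forward; pixel columns grow to the right and rows downward; lengths in m; the calibration is good to about 2 mm. A picture is of the moment at which its call begins. There is no depth.
- workorder.sign_off(): hands the job in, once; it reports no verdict.
The state is a dict: "t": time; "q": joint angles; "joint_velocities": joint speeds; "effort": joint torques, N m; "eef_pos": TCP position; "orientation": TCP orientation; "force": force on the tool from outside, world axes, zero at the start; "wrist_torque": the same for the moment, N m; "gripper_width": opening from 0.0 (shut) to 1.0 (fully open).
Only numpy, scipy, OpenCV 4.12 (cv2) and the standard library are available. Lean on these libraries where they do the work, as an engineer would, in place of code of your own. Each camera call takes 0.05 s, during which the arm holds its last target. There are 200 camera calls.

## Working session

There is one attempt and no reset: what is moved stays moved. The work goes in short steps, Python scripts to look and compute and a tool call to move; the robot and the scene stay as the last step left them, time stands still between calls to the robot, and variables do not carry over. Pictures are saved under pics/ and viewed, about 8 in all and at most 12, crops included, and the job is handed in when it is done.

Besides the shell and the picture viewer there is one more tool, called after "Call:" in YAML: its name, and indented under it one key for each argument. arm_command: Moves the arm, as the interface text tells. Its arguments: {"type":"object","properties":{"targets":{"type":"array"},"fingers":{"type":"number"},"squeeze":{"type":"number"}},"required":["targets"]}

```bash
mkdir -p pics
python3 - <<'E'
from station import telemetry, grab_frame, env
import cv2,pickle
s=telemetry.state();print(s,env.finger_overhang)
for n in("scene","top"):
    f=grab_frame(n);cv2.imwrite(f"pics/{n}0.png",f["color"]);pickle.dump(f,open(f"{n}0.pkl","wb"))
    print(n,f["fx"],f["cx"],f["cy"],f["rvec"],f["tvec"])
E
```

```text
{'t': 0.0, 'q': array([-1.45059776e+00,  2.59196019e-01,  2.07511900e-02,  1.33372475e+00,
        3.29065550e-06,  1.41819828e+00]), 'joint_velocities': array([-0.00040093, -0.00200805, -0.00020482,  0.00199394, -0.00061861,
       -0.0012782 ]), 'effort': array([-1.48973922e-03, -5.55634975e+01,  3.44534218e+01,  1.35059597e-02,
       -4.62580749e-05, -6.70920514e-06]), 'eef_pos': array([ 0.14817386, -0.52960312,  0.40405978]), 'orientation': array([ 0.70054815,  0.0966348 , -0.7005301 ,  0.09566393]), 'force': array([ 0.4301552 , -0.29955503, -0.55037986]), 'wrist_torque': array([-0.00262131,  0.00677509, -0.01959038]), 'gripper_width': 1.0022143972521094} 0.1734
scene 416.8476585221301 318.9676762965032 192.30346495513237 [ 1.18458761  2.13543675 -1.08137868] [ 0.12417163 -0.19523262  1.57006946]
top 390.1221480286571 315.0623550990281 200.20834303337352 [ 2.18804086 -2.14286106  0.17113786] [0.10472789 0.50936117 1.15628888]
```

View pics/scene0.png

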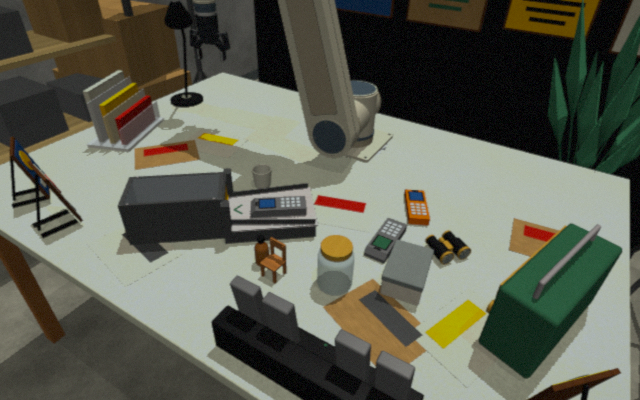

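View pics/top0.png

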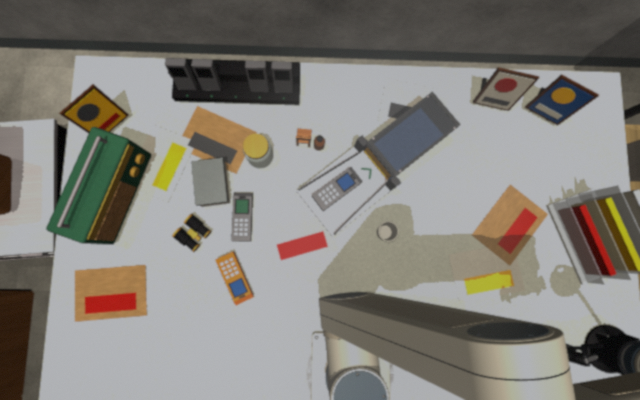

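The scene view shows the box at about (175,208), its shelf at (270,215) and the handset on it. The top view puts the handset at (336,188), the mouth near (375,165) and the box running up and to the right to (445,110). The cup is at (386,231), the bottle at (319,142) and the chair at (304,135).

Run:
```python
import cv2,pickle
f=pickle.load(open("top0.pkl","rb"))["color"]
c=f[80:250,285:475];cv2.imwrite("pics/crop1.png",cv2.resize(c,None,fx=4,fy=3.5 if 0 else 3.5,interpolation=cv2.INTER_CUBIC) if 0 else cv2.resize(c[:150],None,fx=4,fy=4,interpolation=cv2.INTER_CUBIC))
```

```text
(no output)
```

View pics/crop1.png

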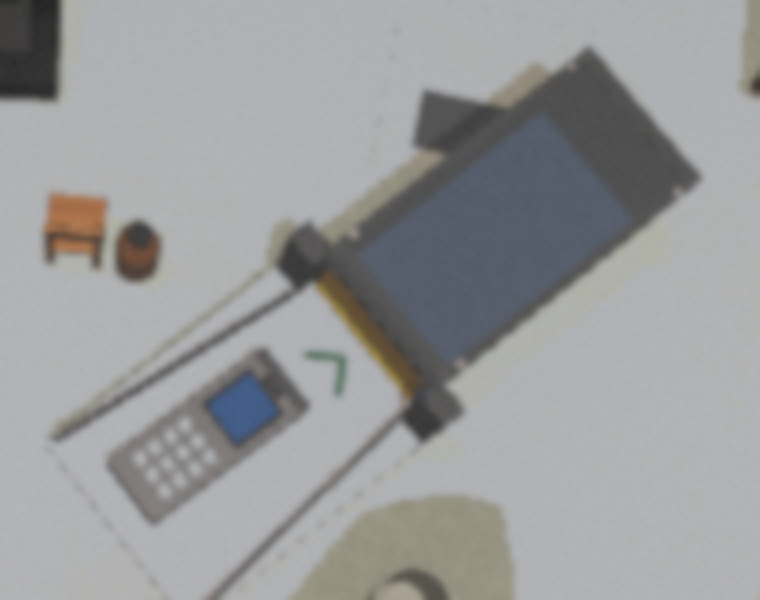

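The crop shows these corners (crop pixels, 4x):

| Item | Crop pixels |
|---|---|
| Box lid rear corners | (590,50), (700,178) |
| Upper cheek | (55,437) to (305,288) |
| Lower cheek | (210,598) to (405,415) |
| Handset tail corners | (108,462), (155,523) |
| Handset nose corners | (262,350), (308,408) |

Next I convert these into positions.

```bash
cat > h.py <<'E'
import numpy as np,cv2,pickle
from scipy.spatial.transform import Rotation as R
def cast(f,uv,z):
    A=R.from_rotvec(np.ravel(f["rvec"])).as_matrix();c=-A.T@np.ravel(f["tvec"])
    d=A.T@np.array([(uv[0]-f["cx"])/f["fx"],(uv[1]-f["cy"])/f["fy"],1]);return c+d*(z-c[2])/d[2]
def pix(f,p):
    K=np.array([[f["fx"],0,f["cx"]],[0,f["fy"],f["cy"]],[0,0,1.]])
    return cv2.projectPoints(np.array(p,float).reshape(-1,1,3),np.array(f["rvec"],float),np.array(f["tvec"],float),K,None)[0].reshape(-1,2)
E
python3 - <<'E'
from h import *
from scipy.optimize import least_squares
f=pickle.load(open("top0.pkl","rb"))
P=lambda u,v,z:cast(f,(285+u/4,80+v/4),z)[:2]
obs=[((.248,.064),P(590,50,.129)),((.248,-.064),P(700,178,.129)),((-.240,.0845),P(55,437,.061)),
((-.004,.058+.003),P(305,288,.061)),((-.004,-.061),P(405,415,.061))]
def T(p,b):
    c,s=np.cos(p[2]),np.sin(p[2]);return np.array([p[0]+c*b[0]-s*b[1],p[1]+s*b[0]+c*b[1]])
r=least_squares(lambda p:np.ravel([T(p,b)-w for b,w in obs]),[.6,0,-.6]);p=r.x
print("box",p,np.degrees(p[2]),"res mm",(r.fun*1e3).round(1))
c,s=np.cos(p[2]),np.sin(p[2]);inv=lambda w:np.array([[c,s],[-s,c]])@(w-p[:2])
h=[P(108,462,.07),P(155,523,.07),P(308,408,.06),P(262,350,.06)]
for w in h:print("handset",w.round(3),inv(w).round(3))
a=(h[2]+h[3]-h[0]-h[1])/2;print("len",np.hypot(*a),"yaw rel",np.degrees(np.arctan2(a[1],a[0])-p[2]))
print("tail mid box",inv((h[0]+h[1])/2), "world lip",T(p,(0,0)),"front",T(p,(-.24,0)))
np.save("box.npy",p)
E
```

```text
box [ 0.6139743  -0.06626269 -0.88972161] -50.9772933955994 res mm [-0.   1.2 -4.7 -0.9 -6.5  8.1  5.1 -3.6  6.1 -4.8]
handset [0.516 0.126] [-0.211  0.045]
handset [0.471 0.09 ] [-0.211 -0.012]
handset [ 0.562 -0.024] [-0.066 -0.014]
handset [0.605 0.011] [-0.066  0.042]
len 0.14534689274749732 yaw rel -0.84199194974403
tail mid box [-0.21107669  0.01612624] world lip [ 0.6139743  -0.06626269] front [0.4628635  0.12019247]
```

Run:
```python
from h import *
f=pickle.load(open("top0.pkl","rb"))
P=lambda u,v,z:cast(f,(285+u/4,80+v/4),z)[:2]
an=lambda a,b:np.degrees(np.arctan2(*(b-a)[::-1])).round(1)
print("L edge",an(P(345,235,.129),P(590,50,.129)),"R edge",an(P(460,360,.129),P(700,178,.129)))
print("cheeks",an(P(55,437,.061),P(305,288,.061)),an(P(210,598,.061),P(405,415,.061)))
print("handset",an(P(108,462,.07),P(262,350,.06)),an(P(155,523,.07),P(308,408,.06)))
for n,a,z in [("rearL",(590,50),.129),("rearR",(700,178),.129),("ckL0",(55,437),.061),("ckL1",(305,288),.061),("ckR1",(405,415),.061),("flapL",(320,275),.113),("flapR",(415,395),.113),("arrowtip",(345,357),.045),("L",(345,235),.129),("R",(460,360),.129),("front1",(50,445),.045),("front2",(170,600),.045)]: print(n,P(*a,z).round(4))
print("rear",np.hypot(*(P(590,50,.129)-P(700,178,.129))))
```

```text
L edge -51.3 R edge -51.8
cheeks -57.5 -46.0
handset -52.0 -51.6
rearL [ 0.8199 -0.2199]
rearR [ 0.7251 -0.2983]
ckL0 [0.535  0.1653]
ckL1 [ 0.6537 -0.0211]
ckR1 [ 0.5579 -0.0968]
flapL [ 0.65   -0.0245]
flapR [ 0.5633 -0.0931]
arrowtip [ 0.6047 -0.0543]
L [ 0.6755 -0.0399]
R [ 0.5863 -0.1219]
front1 [0.5314 0.1692]
front2 [0.4165 0.0768]
rear 0.1229926462059637
```

```bash
cat >> h.py <<'E'
BX,BY,YAW=.615,-.065,np.radians(-51.5)
u=np.array([np.cos(YAW),np.sin(YAW),0]);v=np.array([-u[1],u[0],0]);zz=np.array([0,0,1.])
def world(b):return np.array([BX,BY,0])+b[0]*u+b[1]*v+b[2]*zz
def tobox(w):d=np.array(w)-[BX,BY,0];return np.array([d@u,d@v,d[2]])
L=.1734
def goal(tip,pitch,sgn=1,dyaw=0):
    Q=R.from_rotvec([0,0,dyaw])
    X=Q.apply(np.cos(pitch)*u-np.sin(pitch)*zz);Y=Q.apply(sgn*v);return world(tip)-L*X,R.from_matrix(np.c_[X,Y,np.cross(X,Y)])
def rel(s,p,q):
    a=R.from_quat(s["orientation"]);return a.inv().apply(p-s["eef_pos"])*1e3,np.degrees((a.inv()*q).as_rotvec())
def tipbox(s):
    a=R.from_quat(s["orientation"]);return tobox(s["eef_pos"]+L*a.apply([1,0,0]))
E
python3 - <<'E'
from h import *
from station import telemetry
s=telemetry.state();a=R.from_quat(s["orientation"]).as_matrix();print(a.round(2))
for sg in(1,-1):
    p,q=goal([-.25,.012,.30],np.radians(60),sg);print(p,[x.round(1) for x in rel(s,p,q)])
print("via",[x.round(1) for x in rel(s,np.array([.45,-.25,.44]),q)][0])
E
```

```text
[[-0.    0.27 -0.96]
 [ 0.   -0.96 -0.27]
 [-1.   -0.   -0.  ]]
[0.41479062 0.20597434 0.45016881] [array([ -45.2, -636.6, -454.9]), array([-109.9,  -19.6,   29.5])]
[0.41479062 0.20597434 0.45016881] [array([ -45.2, -636.6, -454.9]), array([65.5, 26.5, 17.6])]
via [ -35.6 -188.  -366. ]
```

Call:
arm_command:
  targets:
    - {"tx": -36,"ty": -188,"tz": -366,"wx": -55,"wy": 0,"wz": 0}
    - {"tx": -36,"ty": -188,"tz": -366,"wx": -55,"wy": 0,"wz": 0}
    - {"tx": -36,"ty": -188,"tz": -366,"wx": -55,"wy": 0,"wz": 0}
    - {"tx": -36,"ty": -188,"tz": -366,"wx": -55,"wy": 0,"wz": 0}
    - {"tx": -36,"ty": -188,"tz": -366,"wx": -55,"wy": 0,"wz": 0}
    - {"tx": -36,"ty": -188,"tz": -366,"wx": -55,"wy": 0,"wz": 0}
    - {"tx": -36,"ty": -188,"tz": -366,"wx": -55,"wy": 0,"wz": 0}
    - {"tx": -36,"ty": -188,"tz": -366,"wx": -55,"wy": 0,"wz": 0}
    - {"tx": -36,"ty": -188,"tz": -366,"wx": -55,"wy": 0,"wz": 0}
    - {"tx": -36,"ty": -188,"tz": -366,"wx": -55,"wy": 0,"wz": 0}
  fingers: -0.4
  squeeze: 20

```text
t: 0.93
eef_pos: [0.4513, -0.248, 0.4408]
orientation: [0.577, 0.409, -0.577, 0.409]
force: [0.3, -0.3, 0.4]
gripper_width: 0.299
```

Run:
```python
from h import *
from station import telemetry
s=telemetry.state();print(s["q"].round(2),s["gripper_width"],tipbox(s))
p,q=goal([-.25,.012,.26],np.radians(60));print(p,[x.round(1) for x in rel(s,p,q)])
```

```text
[-0.67  0.19  0.02  1.4   0.    1.24] 0.29909714232017953 [ 0.04124116 -0.24203409  0.26740885]
[0.41479062 0.20597434 0.41016881] [array([  30.7, -184.6, -416.3]), array([-56.4, -27.4,  15.1])]
```

Call:
arm_command:
  targets:
    - {"tx": 31,"ty": -185,"tz": -416,"wx": -56,"wy": -27,"wz": 15}
    - {"tx": 31,"ty": -185,"tz": -416,"wx": -56,"wy": -27,"wz": 15}
    - {"tx": 31,"ty": -185,"tz": -416,"wx": -56,"wy": -27,"wz": 15}
    - {"tx": 31,"ty": -185,"tz": -416,"wx": -56,"wy": -27,"wz": 15}
    - {"tx": 31,"ty": -185,"tz": -416,"wx": -56,"wy": -27,"wz": 15}
    - {"tx": 31,"ty": -185,"tz": -416,"wx": -56,"wy": -27,"wz": 15}
    - {"tx": 31,"ty": -185,"tz": -416,"wx": -56,"wy": -27,"wz": 15}
    - {"tx": 31,"ty": -185,"tz": -416,"wx": -56,"wy": -27,"wz": 15}
    - {"tx": 31,"ty": -185,"tz": -416,"wx": -56,"wy": -27,"wz": 15}
    - {"tx": 31,"ty": -185,"tz": -416,"wx": -56,"wy": -27,"wz": 15}

```text
t: 1.77
eef_pos: [0.4151, 0.1663, 0.4125]
orientation: [0.219, 0.451, -0.376, 0.779]
force: [0.8, -0.5, 0.1]
gripper_width: 0.303
```

Run:
```python
from h import *
from station import telemetry
s=telemetry.state();print(s["q"].round(2),s["gripper_width"],tipbox(s))
for t in([-.25,.012,.26],[-.25,.012,.085]):
    p,q=goal(t,np.radians(60));print(p,[x.round(1) for x in rel(s,p,q)])
```

```text
[ 0.32  0.03 -0.28  1.06 -0.49  1.17] 0.30289643468910254 [-0.21921705 -0.01214225  0.26206544]
[0.41479062 0.20597434 0.41016881] [array([-13.5,  24.4, -28.3]), array([-0.2, -0.2, -0.1])]
[0.41479062 0.20597434 0.23516881] [array([ 138.3,   23.9, -115.4]), array([-0.2, -0.2, -0.1])]
```

Call:
arm_command:
  targets:
    - {"tx": -13,"ty": 24,"tz": -28,"wx": 0,"wy": 0,"wz": 0}
    - {"tx": 18,"ty": 24,"tz": -46,"wx": 0,"wy": 0,"wz": 0}
    - {"tx": 48,"ty": 24,"tz": -63,"wx": 0,"wy": 0,"wz": 0}
    - {"tx": 78,"ty": 24,"tz": -81,"wx": 0,"wy": 0,"wz": 0}
    - {"tx": 108,"ty": 24,"tz": -98,"wx": 0,"wy": 0,"wz": 0}
    - {"tx": 138,"ty": 24,"tz": -115,"wx": 0,"wy": 0,"wz": 0}
    - {"tx": 138,"ty": 24,"tz": -115,"wx": 0,"wy": 0,"wz": 0}
    - {"tx": 138,"ty": 24,"tz": -115,"wx": 0,"wy": 0,"wz": 0}

```text
t: 2.43
eef_pos: [0.4161, 0.2043, 0.2349]
orientation: [0.22, 0.452, -0.379, 0.777]
force: [0.4, 0.5, 0.5]
gripper_width: 0.304
```

Run:
```python
from h import *
from station import telemetry,grab_frame
s=telemetry.state();print(s["q"].round(2),s["force"],tipbox(s))
for t in([-.25,.012,.056],[-.22,.012,.056]):
    p,q=goal(t,np.radians(60));print(p,[x.round(1) for x in rel(s,p,q)])
a=grab_frame("top")["color"][80:240,270:450];b=grab_frame("scene")["color"][140:260,200:350]
a=cv2.resize(a,None,fx=2.4,fy=2.4,interpolation=2);b=cv2.resize(b,(360,288),interpolation=2)
m=np.zeros((384,800,3),np.uint8);m[:,:432]=a[:384,:432];m[:288,436:796]=b;cv2.imwrite("pics/m1.png",m)
```

```text
[ 0.4   0.22 -0.55  0.65 -0.5   1.27] [0.3857833  0.50231888 0.50389096] [-0.24898354  0.01120539  0.08411615]
[0.41479062 0.20597434 0.20616881] [array([ 24.,  -0., -16.]), array([-0.4, -0.4,  0.3])]
[0.43346606 0.1824961  0.20616881] [array([38.8,  0.2, 10.1]), array([-0.4, -0.4,  0.3])]
```

View pics/m1.png

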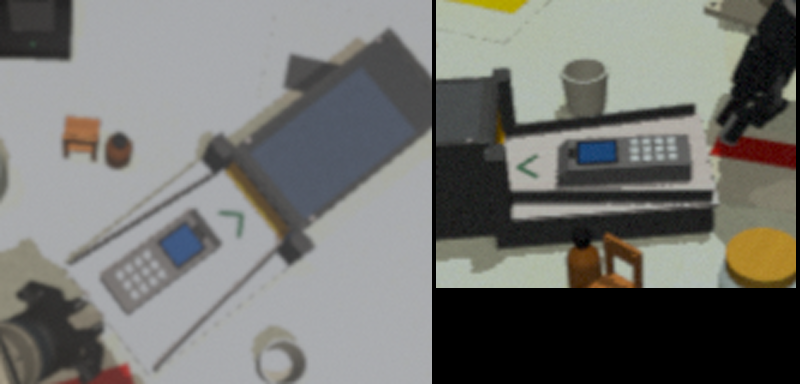

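The fingertips are behind the tail and centred on it; in the top crop their midpoint is about (85,322) and the tail middle is (118,296). The handset lies along the shelf. Now I lower the fingers and approach slowly.

Call:
arm_command:
  targets:
    - {"tx": 12,"ty": 0,"tz": -8,"wx": 0,"wy": 0,"wz": 0}
    - {"tx": 24,"ty": 0,"tz": -16,"wx": 0,"wy": 0,"wz": 0}
    - {"tx": 29,"ty": 0,"tz": -7,"wx": 0,"wy": 0,"wz": 0}
    - {"tx": 34,"ty": 0,"tz": 2,"wx": 0,"wy": 0,"wz": 0}
    - {"tx": 39,"ty": 0,"tz": 10,"wx": 0,"wy": 0,"wz": 0}
    - {"tx": 41,"ty": 0,"tz": 14,"wx": 0,"wy": 0,"wz": 0}
    - {"tx": 41,"ty": 0,"tz": 14,"wx": 0,"wy": 0,"wz": 0}

```text
t: 3.12
eef_pos: [0.4376, 0.178, 0.2081]
orientation: [0.223, 0.45, -0.379, 0.777]
force: [0.1, -0.0, 0.6]
gripper_width: 0.298
```

Run:
```python
from h import *
from station import telemetry,grab_frame
s=telemetry.state();print(s["q"].round(2),s["force"],tipbox(s))
a=grab_frame("top")["color"][80:240,270:450];b=grab_frame("scene")["color"][140:260,200:350]
a=cv2.resize(a,None,fx=2.4,fy=2.4,interpolation=2);b=cv2.resize(b,(360,288),interpolation=2)
m=np.zeros((384,800,3),np.uint8);m[:,:432]=a[:384,:432];m[:288,436:796]=b;cv2.imwrite("pics/m2.png",m)
```

```text
[ 0.33  0.25 -0.6   0.53 -0.49  1.19] [ 0.09572295 -0.01554086  0.6470685 ] [-0.21469243  0.01238157  0.05743765]
```

View pics/m2.png

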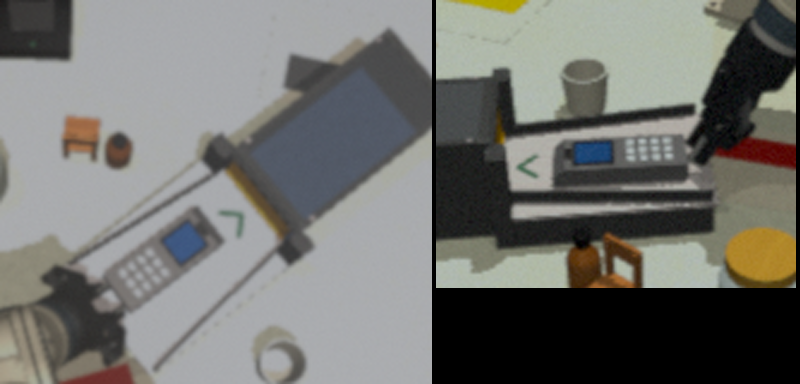

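The fingertips are now touching the tail, at (690,155) in the scene crop, with no load. Next is a steady push.

Call:
arm_command:
  targets:
    - {"tx": 4,"ty": 0,"tz": 7,"wx": 0,"wy": 0,"wz": 0}
    - {"tx": 9,"ty": 0,"tz": 16,"wx": 0,"wy": 0,"wz": 0}
    - {"tx": 14,"ty": 0,"tz": 24,"wx": 0,"wy": 0,"wz": 0}
    - {"tx": 19,"ty": 0,"tz": 33,"wx": 0,"wy": 0,"wz": 0}
    - {"tx": 24,"ty": 0,"tz": 42,"wx": 0,"wy": 0,"wz": 0}
    - {"tx": 29,"ty": 0,"tz": 50,"wx": 0,"wy": 0,"wz": 0}
    - {"tx": 34,"ty": 0,"tz": 59,"wx": 0,"wy": 0,"wz": 0}
    - {"tx": 39,"ty": 0,"tz": 68,"wx": 0,"wy": 0,"wz": 0}
    - {"tx": 43,"ty": 0,"tz": 75,"wx": 0,"wy": 0,"wz": 0}
    - {"tx": 43,"ty": 0,"tz": 75,"wx": 0,"wy": 0,"wz": 0}

```text
t: 4.05
eef_pos: [0.4908, 0.1096, 0.2066]
orientation: [0.222, 0.451, -0.379, 0.777]
force: [0.2, -0.7, -0.9]
gripper_width: 0.298
```

Run:
```python
from h import *
from station import telemetry,grab_frame
s=telemetry.state();print(s["q"].round(2),s["force"],tipbox(s))
a=grab_frame("top")["color"][80:240,270:450];b=grab_frame("scene")["color"][140:260,200:350]
a=cv2.resize(a,None,fx=2.4,fy=2.4,interpolation=2);b=cv2.resize(b,(360,288),interpolation=2)
m=np.zeros((384,800,3),np.uint8);m[:,:432]=a[:384,:432];m[:288,436:796]=b;cv2.imwrite("pics/m3.png",m)
p,q=goal([-.1,.012,.056],np.radians(60));print([x.round(1) for x in rel(s,p,q)])
```

```text
[ 0.16  0.28 -0.57  0.45 -0.45  1.01] [ 0.17075581 -0.71453772 -0.85569363] [-0.12810451  0.01115185  0.05595949]
[array([13.9,  0.8, 23.4]), array([-0.6, -0.3,  0.1])]
```

View pics/m3.png

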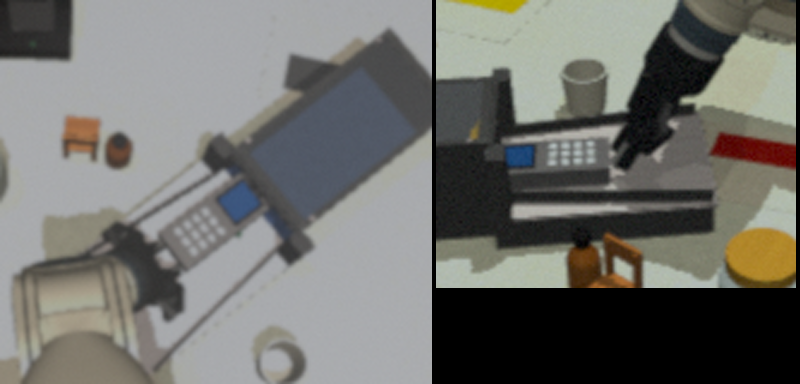

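The handset is straight in the mouth, with its screen at (238,198) under the header and the flap lifted at (475,130) in the scene crop. I keep pushing.

Call:
arm_command:
  targets:
    - {"tx": 3,"ty": 0,"tz": 5,"wx": 0,"wy": 0,"wz": 0}
    - {"tx": 7,"ty": 0,"tz": 12,"wx": 0,"wy": 0,"wz": 0}
    - {"tx": 11,"ty": 0,"tz": 19,"wx": 0,"wy": 0,"wz": 0}
    - {"tx": 15,"ty": 0,"tz": 26,"wx": 0,"wy": 0,"wz": 0}
    - {"tx": 19,"ty": 0,"tz": 33,"wx": 0,"wy": 0,"wz": 0}
    - {"tx": 23,"ty": 0,"tz": 40,"wx": 0,"wy": 0,"wz": 0}
    - {"tx": 27,"ty": 0,"tz": 47,"wx": 0,"wy": 0,"wz": 0}
    - {"tx": 30,"ty": 0,"tz": 52,"wx": 0,"wy": 0,"wz": 0}
    - {"tx": 33,"ty": 0,"tz": 57,"wx": 0,"wy": 0,"wz": 0}
    - {"tx": 33,"ty": 0,"tz": 57,"wx": 0,"wy": 0,"wz": 0}

```text
t: 4.98
eef_pos: [0.5311, 0.0581, 0.2063]
orientation: [0.222, 0.451, -0.379, 0.777]
force: [0.2, -0.5, 0.6]
gripper_width: 0.297
```

Run:
```python
from h import *
from station import telemetry,grab_frame
s=telemetry.state();print(s["q"].round(2),s["force"],tipbox(s))
a=grab_frame("top")["color"][80:240,270:450];b=grab_frame("scene")["color"][140:260,200:350]
a=cv2.resize(a,None,fx=2.4,fy=2.4,interpolation=2);b=cv2.resize(b,(360,288),interpolation=2)
m=np.zeros((384,800,3),np.uint8);m[:,:432]=a[:384,:432];m[:288,436:796]=b;cv2.imwrite("pics/m4.png",m)
p,q=goal([0,.012,.056],np.radians(60));print([x.round(1) for x in rel(s,p,q)])
```

```text
[ 0.04  0.31 -0.53  0.41 -0.41  0.88] [ 0.16716936 -0.51147753  0.61782983] [-0.06267602  0.01068984  0.05560794]
[array([30.7,  1.6, 53.7]), array([-0.6, -0.3,  0.1])]
```

View pics/m4.png

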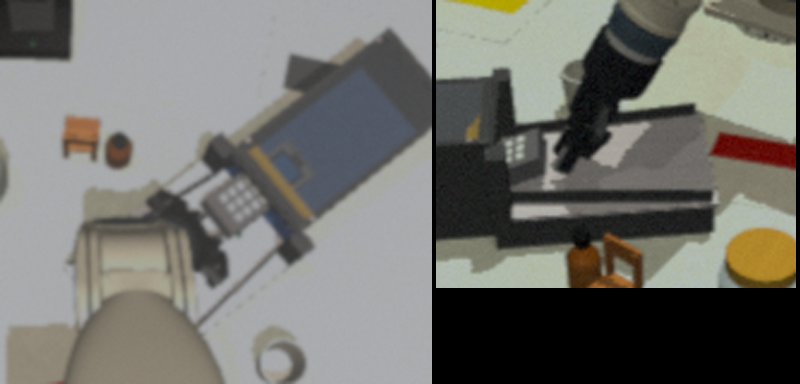

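The handset has tipped nose-down over the lip, its tail still ahead of the fingers at (548,155), with the flap open on it. I follow it further in.

Call:
arm_command:
  targets:
    - {"tx": 3,"ty": 0,"tz": 5,"wx": 0,"wy": 0,"wz": 0}
    - {"tx": 6,"ty": 0,"tz": 10,"wx": 0,"wy": 0,"wz": 0}
    - {"tx": 9,"ty": 0,"tz": 15,"wx": 0,"wy": 0,"wz": 0}
    - {"tx": 12,"ty": 1,"tz": 21,"wx": 0,"wy": 0,"wz": 0}
    - {"tx": 15,"ty": 1,"tz": 26,"wx": 0,"wy": 0,"wz": 0}
    - {"tx": 18,"ty": 1,"tz": 31,"wx": 0,"wy": 0,"wz": 0}
    - {"tx": 21,"ty": 1,"tz": 36,"wx": 0,"wy": 0,"wz": 0}
    - {"tx": 24,"ty": 1,"tz": 42,"wx": 0,"wy": 0,"wz": 0}
    - {"tx": 26,"ty": 1,"tz": 45,"wx": 0,"wy": 0,"wz": 0}
    - {"tx": 26,"ty": 1,"tz": 45,"wx": 0,"wy": 0,"wz": 0}

```text
t: 5.92
eef_pos: [0.5636, 0.0179, 0.2058]
orientation: [0.222, 0.451, -0.378, 0.777]
force: [-0.2, 1.6, -2.3]
gripper_width: 0.299
```

Run:
```python
from h import *
from station import telemetry,grab_frame
s=telemetry.state();print(s["q"].round(2),s["force"],tipbox(s))
a=grab_frame("top")["color"][80:240,270:450];b=grab_frame("scene")["color"][140:260,200:350]
a=cv2.resize(a,None,fx=2.4,fy=2.4,interpolation=2);b=cv2.resize(b,(360,288),interpolation=2)
m=np.zeros((384,800,3),np.uint8);m[:,:432]=a[:384,:432];m[:288,436:796]=b;cv2.imwrite("pics/m5.png",m)
p,q=goal([.01,.012,.056],np.radians(60));print([x.round(1) for x in rel(s,p,q)])
```

```text
[-0.04  0.34 -0.48  0.4  -0.39  0.8 ] [-0.19945076  1.59399713 -2.27670687] [-0.01108587  0.0111497   0.05508815]
[array([ 9.6,  0.8, 17.7]), array([-0.6, -0.3,  0.1])]
```

View pics/m5.png

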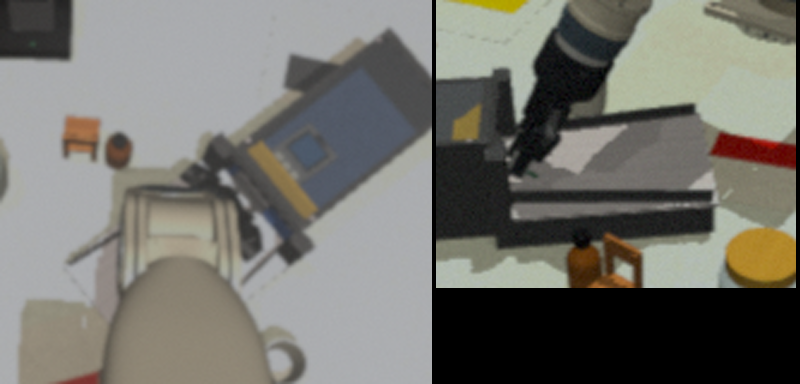

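Run:
```python
from h import *
from station import telemetry
s=telemetry.state()
for t in([.0,.012,.058],[.02,.012,.058]):
    p,q=goal(t,np.radians(45));print([x.round(1) for x in rel(s,p,q)])
f=pickle.load(open("top0.pkl","rb"))
for n,(a,b),z in(("screen0",(243,408),.07),("hs0",(208,436),.07)):print(n,tobox(cast(f,(285+a/4,80+b/4),z)).round(3))
for z in(.04,.055):print("screen now",tobox(cast(f,(270+310/2.4,80+150/2.4),z)).round(3))
```

```text
[array([  9.4,   0.3, -34.1]), array([ -0.5, -15.4,   0.2])]
[array([ 19.3,   0.5, -16.7]), array([ -0.5, -15.4,   0.2])]
screen0 [-0.106  0.013  0.07 ]
hs0 [-0.14   0.012  0.07 ]
screen now [0.109 0.013 0.04 ]
screen now [0.103 0.012 0.055]
```

Call:
arm_command:
  targets:
    - {"tx": 4,"ty": 0,"tz": -17,"wx": 0,"wy": -7,"wz": 0}
    - {"tx": 9,"ty": 0,"tz": -34,"wx": 0,"wy": -15,"wz": 0}
    - {"tx": 9,"ty": 0,"tz": -34,"wx": 0,"wy": -15,"wz": 0}
    - {"tx": 12,"ty": 0,"tz": -29,"wx": 0,"wy": -15,"wz": 0}
    - {"tx": 15,"ty": 0,"tz": -24,"wx": 0,"wy": -15,"wz": 0}
    - {"tx": 17,"ty": 0,"tz": -20,"wx": 0,"wy": -15,"wz": 0}
    - {"tx": 19,"ty": 0,"tz": -17,"wx": 0,"wy": -15,"wz": 0}
    - {"tx": 19,"ty": 0,"tz": -17,"wx": 0,"wy": -15,"wz": 0}

```text
t: 6.68
eef_pos: [0.5611, 0.0217, 0.1817]
orientation: [0.171, 0.345, -0.404, 0.829]
force: [0.4, -0.0, -0.2]
gripper_width: 0.304
```

Run:
```python
from h import *
from station import telemetry,grab_frame
s=telemetry.state();print(s["q"].round(2),s["force"],tipbox(s))
a=grab_frame("top")["color"][90:190,350:450];b=grab_frame("scene")["color"][140:240,200:300]
a=cv2.resize(a,(400,400),interpolation=2);b=cv2.resize(b,(400,400),interpolation=2)
cv2.imwrite("pics/m6.png",np.hstack([a,b]))
p,q=goal([-.08,.012,.062],np.radians(45));print([x.round(1) for x in rel(s,p,q)])
```

```text
[ 0.01  0.37 -0.62  0.04 -0.59  0.75] [ 0.42372542 -0.01844521 -0.19464211] [0.02045176 0.01113991 0.05832797]
[array([-73.2,  -0.8, -69.9]), array([-0.6, -0.3,  0.2])]
```

View pics/m6.png

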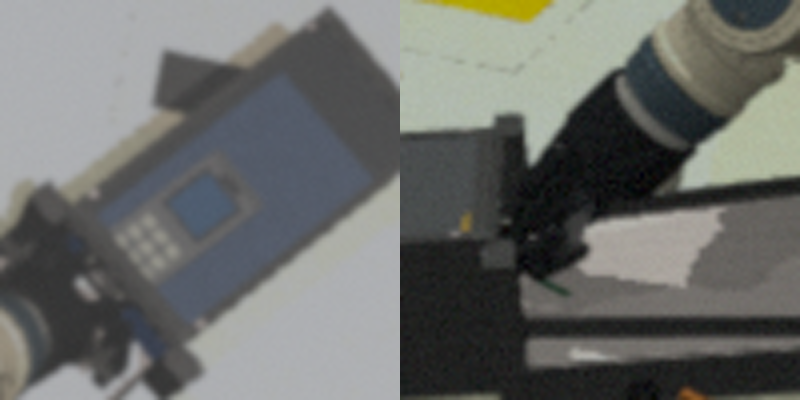

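The handset lies flat inside, with its screen at (200,203), and the load on the fingers is zero. I draw the fingers back out.

Call:
arm_command:
  targets:
    - {"tx": -7,"ty": 0,"tz": -7,"wx": 0,"wy": 0,"wz": 0}
    - {"tx": -14,"ty": 0,"tz": -14,"wx": 0,"wy": 0,"wz": 0}
    - {"tx": -21,"ty": 0,"tz": -20,"wx": 0,"wy": 0,"wz": 0}
    - {"tx": -28,"ty": 0,"tz": -27,"wx": 0,"wy": 0,"wz": 0}
    - {"tx": -36,"ty": 0,"tz": -34,"wx": 0,"wy": 0,"wz": 0}
    - {"tx": -44,"ty": 0,"tz": -41,"wx": 0,"wy": 0,"wz": 0}
    - {"tx": -54,"ty": 0,"tz": -50,"wx": 0,"wy": 0,"wz": 0}
    - {"tx": -64,"ty": 0,"tz": -58,"wx": 0,"wy": 0,"wz": 0}
    - {"tx": -80,"ty": 0,"tz": -68,"wx": 0,"wy": 0,"wz": 0}
    - {"tx": -96,"ty": 0,"tz": -72,"wx": 0,"wy": 0,"wz": 0}

```text
t: 7.62
eef_pos: [0.4852, 0.1176, 0.1981]
orientation: [0.17, 0.347, -0.404, 0.829]
force: [-0.1, -0.6, -0.3]
gripper_width: 0.299
```

Call:
arm_command:
  targets:
    - {"tx": -25,"ty": 0,"tz": 0,"wx": 0,"wy": 0,"wz": 0}
    - {"tx": -50,"ty": 0,"tz": 0,"wx": 0,"wy": 0,"wz": 0}
    - {"tx": -80,"ty": 0,"tz": 0,"wx": 0,"wy": 0,"wz": 0}
    - {"tx": -100,"ty": 0,"tz": 0,"wx": 0,"wy": 0,"wz": 0}
    - {"tx": -110,"ty": 0,"tz": 0,"wx": 0,"wy": 0,"wz": 0}
    - {"tx": -110,"ty": 0,"tz": 0,"wx": 0,"wy": 0,"wz": 0}
    - {"tx": -110,"ty": 0,"tz": 0,"wx": 0,"wy": 0,"wz": 0}

```text
t: 8.2
eef_pos: [0.4384, 0.1778, 0.2771]
orientation: [0.17, 0.346, -0.403, 0.83]
force: [-0.1, -0.2, -0.2]
gripper_width: 0.301
```

Run:
```python
from h import *
from station import telemetry,grab_frame
s=telemetry.state();print(s["t"],s["force"],tipbox(s))
f=grab_frame("top");a=f["color"][90:190,350:450];b=grab_frame("scene")["color"][140:240,200:300]
a=cv2.resize(a,(400,400),interpolation=2);b=cv2.resize(b,(400,400),interpolation=2)
cv2.imwrite("pics/m7.png",np.hstack([a,b]))
```

```text
8.2 [-0.09024465 -0.24889041 -0.20863572] [-0.17803536  0.01266068  0.153778  ]
```

View pics/m7.png

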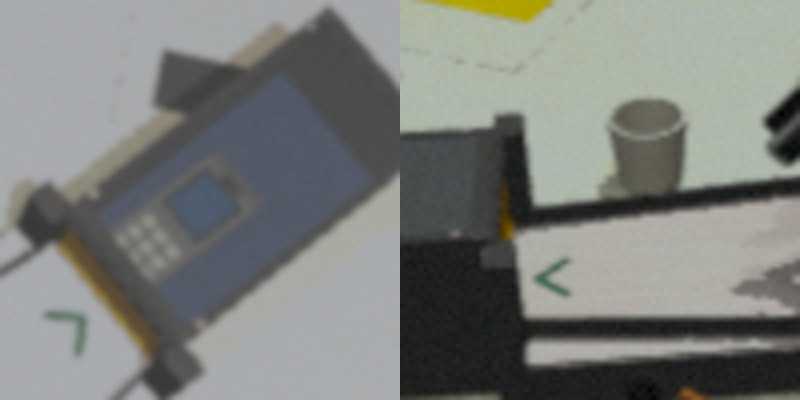

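The flap hangs shut as it did at the start, seen as the yellow strip at (105,295) under the header. The handset is inside with its screen at (200,203). One numeric check of position and objects before handing in.

Run:
```python
from h import *
from station import telemetry,grab_frame
f=grab_frame("top");f0=pickle.load(open("top0.pkl","rb"))
sc=tobox(cast(f,(350+200/4,90+203/4),.037));print("screen",sc.round(3),"handset x~",(sc[0]-.034).round(3))
# nose corners at z~.03 in crop (222,153),(260,203)
for c in((222,153),(260,203)):print("nose",tobox(cast(f,(350+c[0]/4,90+c[1]/4),.03)).round(3))
d=cv2.absdiff(f["color"],f0["color"]).max(2)
# flap strip and other objects: mean change vs start
for n,(u,v,r) in dict(chair=(304,135,9),bottle=(319,142,6),cup=(386,231,10),jar=(257,148,14),tin=(210,181,18),opera=(192,232,18),spare=(242,217,18),flap=(377,164,5)).items():
    print(n,d[v-r:v+r,u-r:u+r].mean().round(1))
g=lambda f:(cv2.inRange(cv2.cvtColor(f["color"],cv2.COLOR_BGR2HSV),(18,120,60),(32,255,255))[140:185,360:395]>0).sum()
print("yellow px",g(f0),g(f),telemetry.state()["force"])
```

```text
screen [0.115 0.016 0.037] handset x~ 0.081
nose [0.158 0.037 0.03 ]
nose [ 0.156 -0.012  0.03 ]
chair 6.8
bottle 5.1
cup 21.2
jar 6.8
tin 5.8
opera 5.4
spare 33.1
flap 5.0
yellow px 47 40 [-0.32861494 -0.57787165  0.01378846]
```

Run:
```python
from h import *
from station import grab_frame
f=grab_frame("top");F=f["color"]
P=lambda a,b,z:tobox(cast(f,(350+a/4,90+b/4),z)).round(4)
print("pad back L,R",P(286,73,.012),P(372,182,.012),"(true x .244)")
print("header front edge L,R",P(62,237,.113),P(153,352,.113),"flap line (true x 0)")
print("keys row nearest screen .. third",P(148,217,.037),P(122,238,.037))
f0=pickle.load(open("top0.pkl","rb"));Q=lambda a,b:tobox(cast(f0,(285+a/4,80+b/4),.07)).round(4)
print("orig keys rows 1,3 left column",Q(185,425),Q(157,447))
a=cv2.resize(F[100:260,180:420],None,fx=3,fy=3,interpolation=2);cv2.imwrite("pics/m8.png",a)
```

```text
pad back L,R [0.2486 0.0595 0.012 ] [ 0.2464 -0.0521  0.012 ] (true x .244)
header front edge L,R [-0.0097  0.0506  0.113 ] [-0.0099 -0.0554  0.113 ] flap line (true x 0)
keys row nearest screen .. third [0.0759 0.0315 0.037 ] [0.0492 0.0306 0.037 ]
orig keys rows 1,3 left column [-0.1486  0.0286  0.07  ] [-0.1752  0.0281  0.07  ]
```

View pics/m8.png

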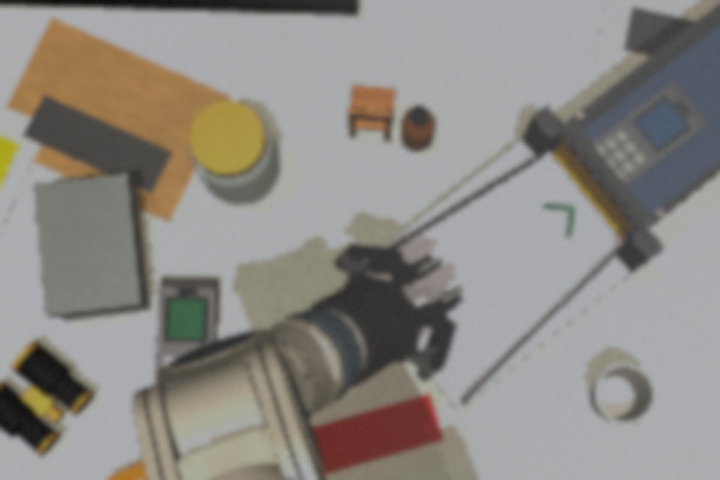

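Objects are unmoved in view: the spare handset is only partly hidden by the arm, and the cup, bottle and chair stand where they did. The pad's rear edge reads 3.5 mm too far, which puts the handset at x ≈ 0.078–0.083. It must have dropped, because the fingers reached past x = 0.02 at shelf height with no load. I hand in.

Run:
```python
from station import workorder,telemetry
print(telemetry.state()["t"],telemetry.state()["joint_velocities"].round(3));print(workorder.sign_off())
```

```text
8.4 [-0.005  0.     0.004  0.004  0.001  0.   ]
the job is handed in; nothing more can be done
None
```

I pushed the handset by its tail with two half-open fingertips, along the shelf and through the flap until it dropped inside. I then drew the fingers out and handed the job in at about 8.4 s. No verdict was reported.

**Handset position:** it measures x ≈ 0.078–0.083 m and y ≈ 0.01–0.02 m in the box frame. My box frame was off by about 4 mm in x against the pad's rear edge and about 10 mm at the flap line. I corrected only for the pad error, so the margin past the lip is just a few millimetres.

**Lying flat:** I could not measure this directly, because its tail is hidden under the header. I infer it from two signs:
- The fingers later reached past x = 0.02 m at shelf height with no load.
- The visible key spacing matches a handset lying on the pad.

**Flap:** it hangs as it did in the first picture, with 40 yellow pixels now against 47 at the start.

**Other objects:** none appeared moved. The picture comparison flagged two:
- **Cup:** it stands in its place, and I put the change down to the arm's shadow.
- **Spare handset:** the arm partly hid it in the last picture, so I saw only part of it, in its place.

**Robot:** it stood clear and still at hand-in, with contact force about zero.

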